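Rack four clamps by length and close the hold-down bar

TASK

Pack the wire instrument rack for the steriliser: lay each of the four ring-handled instruments flat in a lane of its own, down in the notches of the blue combs, the two short ones in the two short lanes on the left and the two long ones in the two long lanes on the right, all with their finger rings at the end nearest the robot. Then swing the rack's hinged hold-down bar over and fully down across them, and leave everything else on the table where it stands.

Things in the scene. Friction and masses are not known exactly. Their poses are not given: they have to be found in the camera images.
- clamp_short_a: short ring-handled instrument, 141 mm long, steel, lying flat, 8 mm thick. Origin: underside, mid-length; +y from the rings to the tips, z up. Finger rings (63 mm wide) at y = -71 to -34 mm. Grasp across the shanks: y = -22 to 17 mm, 14 mm wide, 1 to 6 mm above the underside, fingertips within 3 mm of the table. Jaws beyond are 6 to 10 mm wide
- clamp_short_b: short ring-handled instrument, 147 mm long, steel, lying flat, 8 mm thick. Origin: underside, mid-length; +y from the rings to the tips, z up. Finger rings (63 mm wide) at y = -74 to -37 mm. Grasp across the shanks: y = -25 to 18 mm, 14 mm wide, 1 to 6 mm above the underside, fingertips within 3 mm of the table. Jaws beyond are 6 to 10 mm wide
- clamp_long_a: long ring-handled instrument, 180 mm long, dark steel, lying flat, 8 mm thick. Origin: underside, mid-length; +y from the rings to the tips, z up. Finger rings (63 mm wide) at y = -90 to -53 mm. Grasp across the shanks: y = -41 to 25 mm, 14 mm wide, 1 to 6 mm above the underside, fingertips within 3 mm of the table. Jaws beyond are 6 to 10 mm wide
- clamp_long_b: long ring-handled instrument, 181 mm long, steel with gilt rings, lying flat, 8 mm thick. Origin: underside, mid-length; +y from the rings to the tips, z up. Finger rings (63 mm wide) at y = -91 to -54 mm. Grasp across the shanks: y = -42 to 25 mm, 14 mm wide, 1 to 6 mm above the underside, fingertips within 3 mm of the table. Jaws beyond are 6 to 10 mm wide
- rack: fixed low wire rack, 204 (x) x 284 (y) mm, rim 24 mm high. Origin: underside, about the middle; +x along the lanes, away from the robot, y to the left. Four lanes along x, 68 mm apart: two short ones on the left, closed at the far end by a steel cross stop, two long ones on the right. Rings rest on a blue strip at x = -77 mm; wire floor 6 mm above the table
- rear_comb (a point): middle of the near comb, a blue strip across all lanes at x = -36 mm in the rack (10 mm thick in x): in each lane a V notch between two posts, 25 mm above the table at their tops, for the shanks; 18 mm wide at the foot, 25 mm at the mouth. Fingers go down between the two combs
- front_comb (a point): middle of the far comb, likewise, at x = +31 mm in the rack (10 mm thick in x): its notches take the box joint or jaws; 14 mm wide at the foot, 21 mm at the mouth
- short_lane_outer (a point): middle of a short lane (158 mm clear from end to end), at the height where the underside of a racked instrument rests (12 mm above the table), where the instrument's origin belongs; axes as the rack's. The left-most lane, at y = +102 mm in the rack
- short_lane_inner (a point): middle of a short lane (158 mm clear from end to end), at the height where the underside of a racked instrument rests (12 mm above the table), where the instrument's origin belongs; axes as the rack's. Second lane from the left, at y = +34 mm
- long_lane_inner (a point): middle of a long lane (196 mm clear from end to end), at the height where the underside of a racked instrument rests (12 mm above the table), where the instrument's origin belongs; axes as the rack's. Third lane from the left, at y = -34 mm
- long_lane_outer (a point): middle of a long lane (196 mm clear from end to end), at the height where the underside of a racked instrument rests (12 mm above the table), where the instrument's origin belongs; axes as the rack's. The right-most lane, at y = -102 mm
- hold_down (a joint): angle (rad) of the hinged hold-down bar of the rack: 0 is fully down over the shanks, about 1.9 open, standing up and leaning towards the robot; a stiff hinge that stays where it is left
- bar_middle (a point): middle of the hold-down bar, a round blue bar 9 mm thick across all lanes (along the rack's y), 74 mm from the hinge; when down its axis is 22 mm above the table, over x = -18 mm in the rack
- bar_hinge (a point): middle of the bar's hinge axis, which runs along the rack's y, 22 mm above the table, at x = -92 mm in the rack (the near end); the bar swings up and over from the near side, away from the robot, down onto the shanks
- clamp_short_a_tip (a point): point at the tips of that 141 mm instrument, on its middle line
- clamp_short_b_tip (a point): point at the tips of that 147 mm instrument, on its middle line
- clamp_long_a_tip (a point): point at the tips of that 180 mm instrument, on its middle line
- clamp_long_b_tip (a point): point at the tips of that 181 mm instrument, on its middle line
- oil_bottle: bystander, to be left alone: white squeeze bottle with a red nozzle, 40 x 40 x 112 mm; origin: middle of its underside
- spray_can: bystander, to be left alone: white and yellow spray can, 62 mm across, 220 mm tall; origin: middle of its underside
- cup_green: bystander, to be left alone: small green cup, 49 mm across, 43 mm tall; origin: middle of its underside
- cup_white: bystander, to be left alone: small white cup, 49 mm across, 43 mm tall; origin: middle of its underside
- tweezers: bystander, to be left alone: steel tweezers lying flat, 13 x 133 x 8 mm; origin: middle of its underside
- pump_bottle: bystander, to be left alone: white pump bottle with a blue head, 62 x 81 x 198 mm; origin: middle of its underside

How it is judged:
At the end, for the whole second after the job is handed in: All four instruments at rest and flat in a lane of their row (within 6 mm across, 12 mm along, 3 mm in height, 0.12 rad), one to a lane, tips to the far end; hold-down bar down (under 0.08 rad); bystanders within 30 mm of their places (((y of clamp_short_a in the frame of short_lane_outer between -0.006 and 0.006 m and x of clamp_short_a in the frame of short_lane_outer between -0.012 and 0.012 m) or (y of clamp_short_a in the frame of short_lane_inner between -0.006 and 0.006 m and x of clamp_short_a in the frame of short_lane_inner between -0.012 and 0.012 m)) and z of clamp_short_a in the frame of short_lane_outer between -0.003 and 0.0035 m and x of each of clamp_short_a_tip, clamp_short_b_tip, clamp_long_a_tip, clamp_long_b_tip in the frame of rack above 0.01 m and angle between the y axis of each of clamp_short_a, clamp_short_b, clamp_long_a, clamp_long_b and the x axis of rack, either way round below 0.12 rad and angle between each of clamp_short_a, clamp_short_b, clamp_long_a, clamp_long_b's own z axis and vertical below 0.09 rad and linear speed of each of clamp_short_a, clamp_short_b, clamp_long_a, clamp_long_b below 0.02 m/s and ((y of clamp_short_b in the frame of short_lane_outer between -0.006 and 0.006 m and x of clamp_short_b in the frame of short_lane_outer between -0.012 and 0.012 m) or (y of clamp_short_b in the frame of short_lane_inner between -0.006 and 0.006 m and x of clamp_short_b in the frame of short_lane_inner between -0.012 and 0.012 m)) and z of clamp_short_b in the frame of short_lane_outer between -0.003 and 0.0035 m and ((y of clamp_long_a in the frame of long_lane_outer between -0.006 and 0.006 m and x of clamp_long_a in the frame of long_lane_outer between -0.013 and 0.013 m) or (y of clamp_long_a in the frame of long_lane_inner between -0.006 and 0.006 m and x of clamp_long_a in the frame of long_lane_inner between -0.013 and 0.013 m)) and z of clamp_long_a in the frame of short_lane_outer between -0.003 and 0.0035 m and ((y of clamp_long_b in the frame of long_lane_outer between -0.006 and 0.006 m and x of clamp_long_b in the frame of long_lane_outer between -0.013 and 0.013 m) or (y of clamp_long_b in the frame of long_lane_inner between -0.006 and 0.006 m and x of clamp_long_b in the frame of long_lane_inner between -0.013 and 0.013 m)) and z of clamp_long_b in the frame of short_lane_outer between -0.003 and 0.0035 m and value of joint hold_down below 0.08 rad); the robot touches nothing.
It fails at once if a bystander (bottle, can, cup, tweezers) is moved more than 30 mm or knocked over ((distance of oil_bottle from where it was at the start of the episode above 0.03 m or angle between oil_bottle's own z axis and vertical above 0.5 rad) or (distance of spray_can from where it was at the start of the episode above 0.03 m or angle between spray_can's own z axis and vertical above 0.5 rad) or (distance of cup_green from where it was at the start of the episode above 0.03 m or angle between cup_green's own z axis and vertical above 0.5 rad) or (distance of cup_white from where it was at the start of the episode above 0.03 m or angle between cup_white's own z axis and vertical above 0.5 rad) or (distance of tweezers from where it was at the start of the episode above 0.03 m or angle between tweezers's own z axis and vertical above 0.5 rad) or (distance of pump_bottle from where it was at the start of the episode above 0.03 m or angle between pump_bottle's own z axis and vertical above 0.5 rad)).
It also fails if it takes over 72 s, if anything falls off the work surface, if the arm or the gripper's body presses on something with over 40 N, if the wrist force passes 120 N, or if a joint passes its speed limit or range.

ROBOT

A 7-joint arm with a two-finger parallel gripper is mounted at the origin on a cart in front of the work surface, level with it; the furniture and walls round the work are solid. World frame = base frame: x ahead of the robot, y to its left, z up, the work surface at z = 0. Lengths are in m, angles in rad, forces in N, time in s.
With the tool pointing down it reaches from about 0.425 to 0.925 m from the base axis. Payload 6.8 kg.
Tool frame: the origin (TCP) lies on the centre line of the jaws, within the pads' length; the fingertips stand 8 mm ahead of it and the grasp point (between the pads) lies 11 mm behind it (tips_ahead is the distance from the TCP to the fingertips, in m); z points along the fingers, y is the line along which they close (so a half turn about z gives the same grasp; the last joint's range is limited). The gripper opens to 85 mm and grips with 20 to 120 N. Pads are 22 mm wide; open, the fingers measure 114 mm over their backs; the gripper's body (76 mm by 85 mm) begins 54 mm behind the grasp point. The pads swing forward as they close: fully open they stand 13 mm farther back than shut.
Start: joints at [-1.323, 0.477, 0.022, 1.555, -0.011, 1.109, -0.083], TCP at [0.235, 0.633, 0.239] pointing down, gripper open.
Joint ranges: [-2.96, 2.96], [-0.34, 2.1], [-1.41, 1.46], [0.24, 2.44], [-1.37, 4.51], [0.17, 1.92], [-2.96, 2.96]. Speed limits (rad/s): [2.39, 2.39, 3.14, 3.14, 3.14, 3.14, 3.14].

INTERFACE

Orientations are given as a rotation vector (axis times angle).
In Python, from rig import * gives the robot as it stands.
- The arm moves only by the tool send_rows, never from a script. Its argument "deltas" is a list that holds one entry, the list of rows, each a list of 4 numbers: the shift along the world's x, y, z normalised to -1 to 1, where 1 is 40 cm, then the turn about the world's z normalised to -1 to 1, where 1 is 2 pi rad. A call has 1 to 10 rows; each row is the pose to reach, as a shift and turn from the pose commanded when the call began, turning the shorter way round; what a row does not reach only later rows make up. A row lasts 1/10 s, in which the tool goes at most 50 mm and 8.59 degrees, less where a joint would pass 70% of its speed; a pose out of reach is approached as far as the arm can. A call with a number of a shift or a turn outside -1 to 1 is refused whole. A call with a gripper value outside its range is refused whole. "fingers" is the closure, from 0 (fully open) to 1 (shut), set as the call begins (left out, the last holds). The fingers move at their own pace and stop on an object; "squeeze" is the grip in N (left out, the last holds). Time passes only in rows, so rows that repeat a pose let the fingers close. It gives the time, the measured TCP pose, the force, the opening and the grip force at its end, in the units of the state.
- sense(): the state, without advancing time (a new reading comes with each control period).
- get_image(name): name is "scene" or "side" or "wrist"; returns (picture, depth): 420x560x3 uint8, red, green, blue; 420x560 float32, m along the optical axis (not along the pixel's ray), 0 where there is no reading.
- camera_params(name): a dict with "fx", "fy", "cx", "cy" (pixels), "R" (3x3) and "t" (3): a world point X has camera coordinates R X + t; the wrist camera has in their place "mount" (4x4, takes a point from camera to tool coordinates, whose origin is the TCP and whose axes are the flange's). Camera axes: x right, y down, z forward; pixel columns grow to the right and rows downward; lengths in m; the calibration is good to about 2 mm. A picture is of the moment at which its call begins: read the wrist's pose just before it. camera_params takes no time and is no camera call.
- job_done(): hands the job in; it is judged then, once.
Trained networks look in the newest picture that a camera, given by its name, has taken for a name from the list of things; names that differ only in an ending like _2 or _b are one class to them, and where a whole thing is asked for, a point or a joint stands for the part that bears it (a point fixed in the world has none). Each returns a list of dicts, best first, with "confidence" (0 to 1); they miss things now and then, are a little off and sometimes report something else, mostly with a low value. They report only what shows in the picture. A call takes as long as a camera call.
- search_frame(camera, query): "centre" ([x, y, z] in m, in the coordinates of the camera as it stood for that picture, good to about 4 mm: the middle of the surface that is visible of it).
- masks_of(camera, query): "mask" (420x560 bool, what is visible of it).
- place_of(camera, query): "centre" ([x, y, z] in m, in the coordinates of the camera as it stood for that picture, good to about 4 mm: a listed point, or the origin of a listed thing).
The state is a dict: "clock": time; "joint_pos": joint angles; "joint_velocities": joint speeds; "effort": joint torques, N m; "tool_pos": TCP position; "orientation": TCP orientation; "ft_force": force on the tool from outside, world axes, zero at the start; "ft_torque": the same for the moment, N m; "finger_gap": finger opening in m; "finger_force": force on a finger pad.
Only numpy, scipy, OpenCV 4.12 (cv2) and the standard library are available. Lean on these libraries where they do the work, as an engineer would, in place of code of your own. Each camera call takes 0.05 s, during which the arm holds its last target. There are 200 camera calls.

## Working session

There is one attempt and no reset: what is moved stays moved. The work goes in short steps, Python scripts to look and compute and a tool call to move; the robot and the scene stay as the last step left them, time stands still between calls to the robot, and variables do not carry over. Pictures are saved under pics/ and viewed, at most 10 in all, crops included, and the job is handed in when it is done.

Besides the shell and the picture viewer there is one more tool, called after "Request:" by a JSON object that holds its "api" and its "payload", one argument or row to a line. send_rows: Moves the arm, as the interface text tells. Scaled input: -1 to 1 covers 40 cm each way for a shift and 2 pi rad each way for a turn. Its arguments: {"type":"object","properties":{"deltas":{"type":"array"},"fingers":{"type":"number"},"squeeze":{"type":"number"}},"required":["deltas"]}

```bash
mkdir -p pics; cat > h.py <<'E'
from rig import *
import numpy as np, cv2
from scipy.spatial.transform import Rotation as Rn
def cam(name):
    s=sense(); im,d=get_image(name); p=camera_params(name)
    if 'R' in p: R=np.array(p['R']);t=np.array(p['t']); Rw=R.T; o=-R.T@t
    else:
        M=np.array(p['mount']); Rt=Rn.from_rotvec(s['orientation']).as_matrix()
        Rw=Rt@M[:3,:3]; o=Rt@M[:3,3]+np.array(s['tool_pos'])
    return im,d,p,Rw,o
def cloud(d,p,Rw,o):
    v,u=np.indices(d.shape)
    P=np.stack([(u-p['cx'])/p['fx']*d,(v-p['cy'])/p['fy']*d,d],-1)
    return P@Rw.T+o
def save(im,n): cv2.imwrite('pics/'+n,cv2.cvtColor(im,cv2.COLOR_RGB2BGR))
E
python3 - <<'E'
from h import *
s=sense();print(s['clock'],s['tool_pos'],s['orientation'],s['finger_gap'])
for c in ['scene','side']:
    im,d,p,Rw,o=cam(c);save(im,c+'0.png');print(c,o.round(3),p['fx'])
    for q in ['clamp_short_a','clamp_long_a','clamp_long_b','rack','rear_comb','front_comb','short_lane_outer','long_lane_outer','bar_middle','bar_hinge','clamp_short_a_tip','clamp_long_a_tip','oil_bottle','spray_can','cup_green','cup_white','tweezers','pump_bottle']:
        print(q,[(round(r['confidence'],2),(Rw@np.array(r['centre'])+o).round(3).tolist()) for r in place_of(c,q)[:5]])
E
```

```text
0.0 [0.23490555 0.63217646 0.23832918] [-5.55829513e-01 -3.09183342e+00  2.87180376e-03] 0.08530282962329142
scene [ 0.125 -0.845  0.54 ] 413.57585586256494
clamp_short_a [(0.63, [0.422, -0.237, 0.0]), (0.57, [0.38, -0.396, -0.001]), (0.47, [0.424, -0.033, 0.001])]
clamp_long_a [(0.72, [0.443, 0.19, -0.001]), (0.45, [0.648, 0.225, -0.004])]
clamp_long_b [(0.72, [0.443, 0.19, -0.001]), (0.45, [0.648, 0.225, -0.004])]
rack [(0.82, [0.632, -0.07, -0.0])]
rear_comb [(0.97, [0.595, -0.072, 0.012])]
front_comb [(0.78, [0.663, -0.069, 0.008])]
short_lane_outer [(0.89, [0.604, 0.029, 0.015])]
long_lane_outer [(0.88, [0.633, -0.167, 0.009])]
bar_middle [(0.76, [0.52, -0.071, 0.089])]
bar_hinge [(0.85, [0.542, -0.075, 0.015])]
clamp_short_a_tip [(0.62, [0.423, 0.039, 0.003])]
clamp_long_a_tip [(0.55, [0.646, 0.312, 0.005])]
oil_bottle [(0.64, [0.542, 0.14, -0.005])]
spray_can [(0.65, [0.632, -0.069, -0.001])]
cup_green [(0.69, [0.446, 0.188, -0.004]), (0.56, [0.511, -0.289, -0.001]), (0.32, [0.607, -0.038, 0.01])]
cup_white [(0.81, [0.588, -0.319, -0.002]), (0.56, [0.635, -0.166, 0.007]), (0.2
[... 949 characters left out ...]
.516, -0.077, 0.091])]
bar_hinge [(0.84, [0.539, -0.072, 0.019])]
clamp_short_a_tip [(0.64, [0.427, 0.038, 0.005])]
clamp_long_a_tip [(0.65, [0.646, 0.311, 0.006]), (0.16, [0.6, -0.068, 0.011])]
oil_bottle [(0.88, [0.541, 0.137, 0.002]), (0.69, [0.426, 0.04, 0.004]), (0.15, [0.422, -0.234, 0.001])]
spray_can [(0.68, [0.751, 0.128, 0.001]), (0.3, [0.419, -0.235, 0.001])]
cup_green [(0.63, [0.447, 0.194, -0.002]), (0.62, [0.509, -0.299, -0.0]), (0.3, [0.541, 0.139, 0.001])]
cup_white [(0.68, [0.583, -0.323, -0.002]), (0.66, [0.519, -0.08, 0.09])]
tweezers [(0.71, [0.378, -0.394, 0.0]), (0.61, [0.684, -0.308, 0.001])]
pump_bottle [(0.79, [0.377, -0.397, -0.001]), (0.64, [0.581, -0.319, 0.004])]
```

View pics/scene0.png

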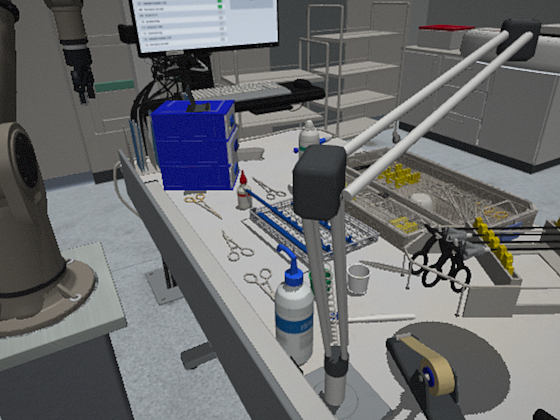

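View pics/side0.png

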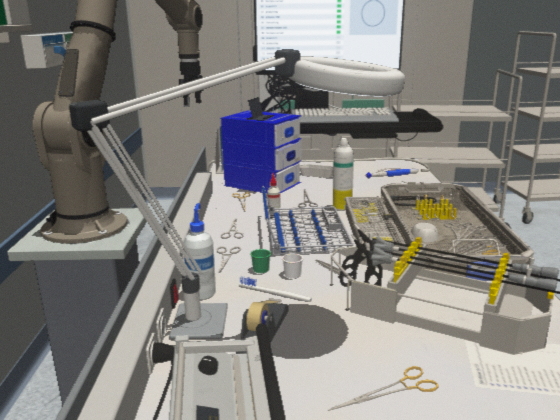

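```bash
cat > a.py <<'E'
from h import *
H=np.full((18,26),-1.)
Hlo=np.full((18,26),9.)
for c in ['scene','side']:
    im,d,p,Rw,o=cam(c);X=cloud(d,p,Rw,o)[d>0]
    m=(X[:,0]>0.2)&(X[:,0]<1.1)&(X[:,1]>-.6)&(X[:,1]<.7)&(X[:,2]<1.2)
    X=X[m];i=((X[:,0]-.2)/.05).astype(int);j=((X[:,1]+.6)/.05).astype(int)
    np.maximum.at(H,(i,j),X[:,2])
    k=X[:,2]>.3;np.minimum.at(Hlo,(i[k],j[k]),X[k,2])
print('cols y from .65 down; max cm');print('x\\y ',*['%4d'%round(-57.5+5*j) for j in range(25,-1,-1)])
for i in range(18):print('%4.1f'%(22.5+5*i),*['%4d'%round(100*H[i,j]) for j in range(25,-1,-1)])
print('min z of points above .3')
for i in range(18):print('%4.1f'%(22.5+5*i),*['%4s'%('.' if Hlo[i,j]>5 else round(100*Hlo[i,j])) for j in range(25,-1,-1)])
p=camera_params('wrist');print(p)
s=sense();print(Rn.from_rotvec(s['orientation']).as_matrix().round(3))
E
python3 a.py
```

```text
cols y from .65 down; max cm
x\y    68   62   58   52   48   42   38   32   28   22   18   12    8    2   -2   -8  -12  -18  -22  -28  -32  -38  -42  -48  -52  -58
22.5   29   54   57   61   61   61  -89  -89  -89 -100 -100 -100 -100 -100 -100 -100 -100 -100 -100 -100 -100 -100 -100 -100 -100 -100
27.5   59   61   61   61   11   11   11   11   11   11   11   11   11   11   11   11   11   11   11   11   11   11   11   11   11   39
32.5   14   17   17   17    0    0    0    0    8    8    8    8    8    8    8    8    8    8    8    8    8    8    8    8   25   45
37.5    8   16   17   16    0   24   24   24    0    0    0    0    0    0    0    1    0    1    0    0    0   20   20   11   22   46
42.5  -89   19   19    2   24   25   25   25    1    1    1    1    0    1    1    1    1    1    1    1    1   14   14    1   12   47
47.5  -89  -89  -90   24   25   25   31   31   25    1    1    1    0    0    0    1    1    1    0    4    5    3    0    0    2   49
52.5 -100   23   23 -100   24   25   29   25   25   19    0   11   10   10   10   10   10   10   10    4    5    2    1    3  
[... 3781 characters left out ...]
    .    .    .    .    .    .    .
107.5    .    .    .    .    .    .    .    .    .    .    .    .    .    .    .    .    .    .    .    .    .    .    .    .    .    .
{'fx': 296.51112418721203, 'fy': 296.51112418721203, 'cx': 275.51327870710765, 'cy': 206.02411897898045, 'mount': array([[ 2.35491277e-04, -9.65444857e-01, -2.60607313e-01,
         6.60780356e-02],
       [ 9.99999965e-01,  1.95574766e-04,  1.79099414e-04,
         2.45462611e-04],
       [-1.21942394e-04, -2.60607346e-01,  9.65444870e-01,
        -1.35061797e-01],
       [ 0.00000000e+00,  0.00000000e+00,  0.00000000e+00,
         1.00000000e+00]])}
[[-0.937  0.348 -0.   ]
 [ 0.348  0.937 -0.   ]
 [ 0.    -0.    -1.   ]]
```

Request:
{"api": "send_rows", "payload": {
  "deltas": [
    [[0,0,0.5,0],[0,0,0.5,0],[0,0,0.5,0],[0,0,0.5,0],[0.66,-1,0.5,0.0566],[0.66,-1,0.5,0.0566],[0.66,-1,0.5,0.0566],[0.66,-1,0.5,0.0566],[0.66,-1,0.5,0.0566],[0.66,-1,0.5,0.0566]]
  ]
}}

```text
clock: 3.0
tool_pos: [0.4012, 0.3804, 0.4396]
orientation: [0.0, 3.141, 0.001]
ft_force: [1.3, 0.4, 1.4]
finger_gap: 0.0853
finger_force: 0.0
```

Request:
{"api": "send_rows", "payload": {
  "deltas": [
    [[0.4,-0.7,0,0.02],[0.4,-0.7,0,0.02],[0.4,-0.7,0,0.02],[0.4,-0.7,0,0.02],[0.4,-0.7,0,0.02],[0.4,-0.7,0,0.02]]
  ]
}}

```text
clock: 3.6
tool_pos: [0.5498, 0.1199, 0.4397]
orientation: [-0.197, 3.135, 0.001]
ft_force: [0.9, 0.2, -1.3]
finger_gap: 0.0853
finger_force: 0.0
```

```bash
cat > b.py <<'E'
from h import *
import sys
im,d,p,Rw,o=cam('wrist');save(im,sys.argv[1]);X=cloud(d,p,Rw,o)
np.savez('last.npz',im=im,d=d,X=X,Rw=Rw,o=o)
f=lambda q:print(q,[(round(r['confidence'],2),(Rw@np.array(r['centre'])+o).round(4).tolist()) for r in place_of('wrist',q)[:5] if r['confidence']>.3])
for q in sys.argv[2:]:f(q)
E
python3 b.py w1.png clamp_short_a clamp_long_a clamp_short_a_tip clamp_long_a_tip short_lane_outer short_lane_inner long_lane_inner long_lane_outer rear_comb front_comb
```

```text
clamp_short_a [(0.72, [0.4248, -0.0329, 0.0009]), (0.65, [0.4235, -0.2372, -0.0012])]
clamp_long_a [(0.73, [0.4381, 0.1881, -0.0012]), (0.41, [0.6092, -0.0322, 0.0088])]
clamp_short_a_tip [(0.82, [0.4244, 0.0315, 0.0086])]
clamp_long_a_tip [(0.88, [0.6451, 0.3059, 0.007]), (0.42, [0.6481, 0.2238, 0.0014])]
short_lane_outer [(0.84, [0.604, 0.0294, 0.0136]), (0.54, [0.5866, -0.3209, 0.0009])]
short_lane_inner [(0.95, [0.6088, -0.0366, 0.0149]), (0.64, [0.6368, -0.1702, 0.014])]
long_lane_inner [(0.95, [0.6356, -0.1037, 0.0095]), (0.52, [0.6468, 0.3127, 0.009])]
long_lane_outer [(0.8, [0.6361, -0.1727, 0.0151])]
rear_comb [(0.88, [0.5969, -0.0663, 0.0135]), (0.43, [0.4272, -0.0336, 0.0008])]
front_comb [(0.83, [0.6617, -0.0679, 0.0115])]
```

View pics/w1.png

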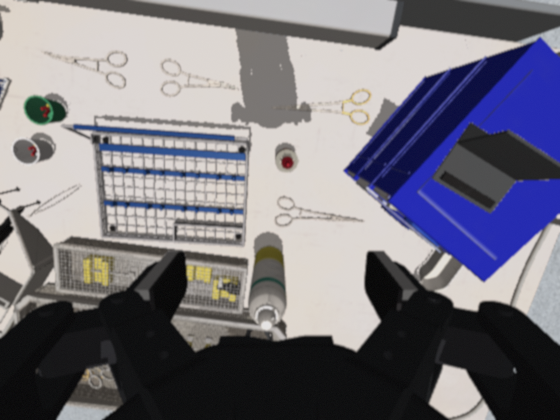

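```bash
cat > fit.py <<'E'
from h import *
def proj(u,v,z,p,Rw,o):
    r=np.stack([(u-p['cx'])/p['fx'],(v-p['cy'])/p['fy'],np.ones(len(u))],-1)@Rw.T
    return o+r*((z-o[2])/r[:,2])[:,None]
def inst(m,p,Rw,o,z=.004):
    n,l,st,_=cv2.connectedComponentsWithStats(cv2.dilate(m.astype(np.uint8),np.ones((5,5))))
    k=1+np.argmax(st[1:,4]); v,u=np.nonzero(m&(l==k)); X=proj(u,v,z,p,Rw,o)[:,:2]
    vx,vy,x0,y0=cv2.fitLine(X.astype(np.float32),cv2.DIST_L2,0,.01,.01).ravel()
    a=np.array([vx,vy]);c=np.array([x0,y0]);t=(X-c)@a;w=(X-c)@np.array([-vy,vx])
    mid=(t.max()+t.min())/2
    # ring end = wider end
    if np.ptp(w[t>mid+.02])>np.ptp(w[t<mid-.02]): a=-a;t=-t;w=-w
    lo,hi=t.min(),t.max();rg=w[t<lo+.04];ctr=(rg.max()+rg.min())/2;tp=w[t>hi-.03].mean()
    n2=np.array([-a[1],a[0]])
    A=c+a*(lo+.018)+n2*ctr;B=c+a*(hi-.015)+n2*tp;dd=(B-A)/np.linalg.norm(B-A)
    mid=c+a*(lo+hi)/2; org=A+dd*((mid-A)@dd)
    return org.round(4),round(np.degrees(np.arctan2(dd[1],dd[0])),1),round(hi-lo,4),round(float(np.ptp(rg)),4),len(u)
E
python3 - <<'E'
from fit import *
print(sense()['joint_pos'])
im,d,p,Rw,o=cam('wrist')
for q in ['clamp_short_a','clamp_long_a']:
    for r in masks_of('wrist',q)[:4]: 
        try: print(q,round(r['confidence'],2),*inst(r['mask'],p,Rw,o))
        except Exception as e: print(q,r['confidence'],r['mask'].sum(),e)
X=cloud(d,p,Rw,o)
hsv=cv2.cvtColor(im,cv2.COLOR_RGB2HSV)
b=(hsv[...,0]>95)&(hsv[...,0]<125)&(hsv[...,1]>130)&(X[...,0]>.55)&(X[...,0]<.72)&(X[...,1]>-.23)&(X[...,1]<.09)
v,u=np.nonzero(b);Y=proj(u,v,.014,p,Rw,o)
for lo,hi in [(.545,.575),(.58,.62),(.645,.69)]:
    k=(Y[:,0]>lo)&(Y[:,0]<hi);P=Y[k,:2]
    if k.sum()<20: continue
    vx,vy,x0,y0=cv2.fitLine(P.astype(np.float32),cv2.DIST_HUBER,0,.01,.01).ravel()
    print(lo,k.sum(),'ang',np.degrees(np.arctan2(vy,vx)),x0,y0,'y range',P[:,1].min(),P[:,1].max(),'z',np.median(X[v[k],u[k],2]))
# drawers footprint
for xl in np.arange(.56,.70,.02):
    m=(abs(X[...,0]-xl)<.01)&(X[...,1]>.15)&(X[...,1]<.45)&(X[...,2]>.06); print(round(xl,2),X[m][:,1].min().round(3) if m.any() else None)
for xl in np.arange(.38,.52,.02):
    m=(abs(X[...,0]-xl)<.01)&(X[...,1]>.15)&(X[...,1]<.45)&(X[...,2]>.06); print(round(xl,2),X[m][:,1].min().round(3) if m.any() else None)
E
```

```text
[-0.60441547  0.16338492  0.3234265   1.55376322 -0.05244953  1.43292733
  1.42052298]
clamp_short_a 0.69 [ 0.4251 -0.0735] 91.8 0.0608 0.0569 296
clamp_short_a 0.61 [ 0.4292 -0.237 ] -104.0 0.1479 0.0232 382
clamp_long_a 0.98 [0.6476 0.2625] 90.4 0.0629 0.0134 146
clamp_long_a 0.76 [0.4416 0.1918] -82.3 0.1757 0.0609 546
clamp_long_a 0.54 [ 0.4203 -0.234 ] -94.3 0.1436 0.0613 489
0.545 602 ang -87.486725 0.5563475 -0.09890137 y range -0.20725595209576092 0.06031168491394726 z 0.012670972940585223
0.58 427 ang -86.79207 0.59512305 -0.07309436 y range -0.2045684442776512 0.062143527428278646 z 0.012639789989141947
0.645 398 ang -86.75544 0.66194785 -0.07090511 y range -0.20046105697523614 0.06658165998011165 z 0.013047853847294011
0.56 0.165
0.58 0.273
0.6 0.298
0.62 0.332
0.64 0.373
0.66 None
0.68 None
0.38 0.35
0.4 0.338
0.42 0.326
0.44 0.313
0.46 0.301
0.48 0.289
0.5 0.276
0.52 0.15
```

Request:
{"api": "send_rows", "payload": {
  "deltas": [
    [[-0.275,0.2,-0.25,-0.2486],[-0.275,0.2,-0.25,-0.2486],[-0.275,0.2,-0.25,-0.2486],[-0.275,0.2,-0.25,-0.2486],[-0.275,0.2,-0.25,-0.2486],[-0.275,0.2,-0.25,-0.2486],[-0.275,0.2,-0.55,-0.2486],[-0.275,0.2,-0.55,-0.2486],[-0.275,0.2,-0.55,-0.2486],[-0.275,0.2,-0.55,-0.2486]]
  ],
  "fingers": 0.4,
  "squeeze": 60
}}

```text
clock: 5.3
tool_pos: [0.437, 0.2008, 0.216]
orientation: [-1.98, -2.437, 0.01]
ft_force: [-0.1, 0.3, 0.9]
finger_gap: 0.0514
finger_force: 0.0
```

Request:
{"api": "send_rows", "payload": {
  "deltas": [
    [[0,0,0,0],[0,0,0,0]]
  ]
}}

```text
clock: 5.5
tool_pos: [0.4396, 0.2022, 0.2198]
orientation: [1.969, 2.448, 0.002]
ft_force: [0.7, -0.1, 0.2]
finger_gap: 0.0513
finger_force: 0.0
```

```bash
cat > look.py <<'E'
from fit import *
import sys
s=sense();print(s['tool_pos'].round(4) if hasattr(s['tool_pos'],'round') else s['tool_pos'],'j7',s['joint_pos'][6],'gap',s['finger_gap'],s['clock'])
xa=Rn.from_rotvec(s['orientation']).as_matrix()[:,0];print('xang',np.degrees(np.arctan2(xa[1],xa[0])))
im,d,p,Rw,o=cam('wrist')
if len(sys.argv)>2: save(im,sys.argv[2])
X=cloud(d,p,Rw,o);np.savez('last.npz',im=im,d=d,X=X,Rw=Rw,o=o)
for r in masks_of('wrist',sys.argv[1])[:3]: 
    try: print(round(r['confidence'],2),*inst(r['mask'],p,Rw,o))
    except Exception as e: print(e)
E
python3 look.py clamp_long_a w2.png
```

```text
[0.4396 0.2022 0.2198] j7 -0.27074750767627187 gap 0.05125287505517927 5.5
xang 102.38161392134012
0.69 [0.6469 0.1874] 90.3 0.1111 0.0635 975
0.62 [0.5385 0.0322] 90.2 0.0553 0.0072 170
0.58 [0.441  0.1913] -82.5 0.1766 0.0622 1460
```

View pics/w2.png

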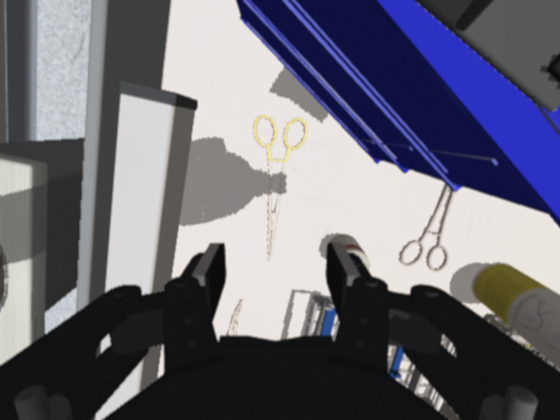

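Request:
{"api": "send_rows", "payload": {
  "deltas": [
    [[0.0,-0.0125,-0.2,-0.0136],[0.0,-0.0125,-0.4,-0.0136],[0.0,-0.0125,-0.45,-0.0136],[0.0,-0.0125,-0.5,-0.0136],[0.0,-0.0125,-0.523,-0.0136],[0.0,-0.0125,-0.523,-0.0136],[0.0,-0.0125,-0.523,-0.0136]]
  ]
}}

```text
clock: 6.3
tool_pos: [0.4408, 0.1976, 0.0121]
orientation: [2.076, 2.357, 0.005]
ft_force: [0.3, 0.0, 0.8]
finger_gap: 0.0513
finger_force: 0.0
```

Request:
{"api": "send_rows", "payload": {
  "deltas": [
    [[0,0,0,0],[0,0,0,0],[0,0,0,0],[0,0,0,0],[0,0,0,0],[0,0,0,0],[0,0,0,0]]
  ],
  "fingers": 1,
  "squeeze": 60
}}

```text
clock: 7.0
tool_pos: [0.4403, 0.1976, 0.0117]
orientation: [2.076, 2.357, 0.005]
ft_force: [-0.9, -1.1, 10.9]
finger_gap: 0.0099
finger_force: 58.8
```

Request:
{"api": "send_rows", "payload": {
  "deltas": [
    [[0,0,0.1,0],[0,0,0.22,0],[0,0,0.34,0],[0,0,0.4,0.024],[0.471,-0.921,0.4,0.2387],[0.471,-0.921,0.4,0.2387],[0.471,-0.921,0.4,0.2387],[0.471,-0.921,0.4,0.2387],[0.471,-0.921,0.4,0.2387],[0.471,-0.921,0.4,0.2387]]
  ]
}}

```text
clock: 8.0
tool_pos: [0.5618, -0.0412, 0.1708]
orientation: [0.758, 3.048, 0.001]
ft_force: [1.2, 0.5, -0.0]
finger_gap: 0.0097
finger_force: 58.6
```

Request:
{"api": "send_rows", "payload": {
  "deltas": [
    [[0.167,-0.325,0,0.0865],[0.167,-0.325,0,0.0865],[0.167,-0.325,0,0.0865],[0.167,-0.325,0,0.0865],[0.167,-0.325,0,0.0865],[0.167,-0.325,0,0.0865]]
  ]
}}

```text
clock: 8.6
tool_pos: [0.6278, -0.1688, 0.1702]
orientation: [0.075, -3.14, -0.002]
ft_force: [-1.2, 0.9, -0.5]
finger_gap: 0.0101
finger_force: 58.7
```

```bash
cat > rack.py <<'E'
from fit import *
import sys
s=sense();T=np.array(s['tool_pos']);xa=Rn.from_rotvec(s['orientation']).as_matrix()[:,0]
print(T.round(4),'xang',np.degrees(np.arctan2(xa[1],xa[0])).round(2),'j7',round(s['joint_pos'][6],2),'gap',s['finger_gap'],s['clock'])
im,d,p,Rw,o=cam('wrist')
if len(sys.argv)>1: save(im,sys.argv[1])
X=cloud(d,p,Rw,o);hsv=cv2.cvtColor(im,cv2.COLOR_RGB2HSV)
b=(hsv[...,0]>95)&(hsv[...,0]<125)&(hsv[...,1]>130)&(X[...,0]>.53)&(X[...,0]<.72)&(X[...,1]>-.26)&(X[...,1]<.12)
v,u=np.nonzero(b);z=X[v,u,2]
for nm,zz in (('strip',.013),):
  Y=proj(u,v,zz,p,Rw,o);k0=abs(z-zz)<.004
  for lo,hi in [(.54,.575),(.58,.615),(.645,.685)]:
    k=k0&(Y[:,0]>lo)&(Y[:,0]<hi);P=Y[k,:2]
    if k.sum()<50: continue
    vx,vy,x0,y0=cv2.fitLine(P.astype(np.float32),cv2.DIST_HUBER,0,.01,.01).ravel()
    print(nm,k.sum(),'ang',round(np.degrees(np.arctan2(vx,-vy))%180,2),round(x0,4),round(y0,4),'yr',P[:,1].min().round(4),P[:,1].max().round(4))
# posts: blue pts above strip
k=(z>.019)&(z<.03)&(X[v,u,0]>.58)
P=np.c_[X[v[k],u[k]]];
c=np.array([.631,-.069]);a=np.radians(3.2);ex=np.array([np.cos(a),np.sin(a)]);ey=np.array([-ex[1],ex[0]])
q=(P[:,:2]-c)@np.c_[ex,ey]
for nm,x0 in (('rear',-.036),('front',.031)):
    m=abs(q[:,0]-x0)<.012; h,e=np.histogram(q[m,1],bins=np.arange(-.15,.151,.004)); print(nm,m.sum(),'x',np.median(q[m,0]).round(4),[(round(float(e[i]+.002),3),int(h[i])) for i in range(len(h)) if h[i]>0])
E
python3 rack.py w3.png
```

```text
[ 0.6278 -0.1688  0.1702] xang -177.26 j7 1.86 gap 0.010067352408625515 8.6
strip 3215 ang 3.23 0.5544 -0.064 yr -0.2091 0.061
strip 1392 ang 3.35 0.5944 -0.0556 yr -0.2065 0.063
strip 1515 ang 3.45 0.66 -0.0473 yr -0.2035 0.0668
rear 423 x -0.036 [(-0.116, 22), (-0.112, 3), (-0.092, 8), (-0.088, 28), (-0.084, 12), (-0.052, 22), (-0.048, 25), (-0.024, 18), (-0.02, 34), (-0.016, 6), (0.016, 29), (0.02, 19), (0.044, 26), (0.048, 33), (0.052, 5), (0.084, 39), (0.088, 19), (0.112, 30), (0.116, 41), (0.12, 4)]
front 304 x 0.0302 [(-0.116, 8), (-0.092, 16), (-0.052, 3), (-0.048, 29), (-0.044, 6), (-0.024, 32), (-0.02, 18), (0.016, 8), (0.02, 29), (0.044, 36), (0.048, 16), (0.084, 13), (0.088, 29), (0.092, 3), (0.112, 43), (0.116, 15)]
```

View pics/w3.png

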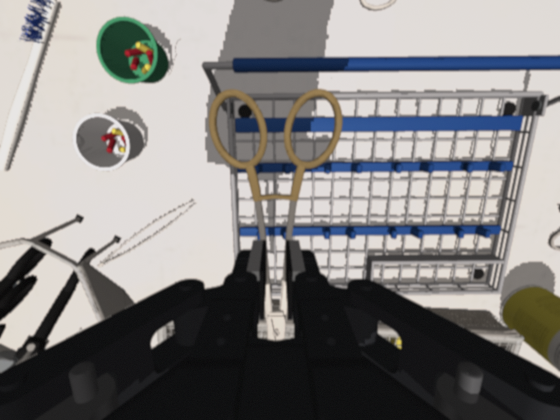

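Request:
{"api": "send_rows", "payload": {
  "deltas": [
    [[0,0,-0.1,0.0016],[0,0,-0.2,0.0016],[0,0,-0.22,0.0016],[0,0,-0.22,0.0016]]
  ]
}}

```text
clock: 9.05
tool_pos: [0.6272, -0.1684, 0.0813]
orientation: [0.095, -3.137, -0.001]
ft_force: [-0.0, -0.3, -0.2]
finger_gap: 0.0101
finger_force: 58.7
```

Request:
{"api": "send_rows", "payload": {
  "deltas": [
    [[0.003,-0.01,0,0],[0.003,-0.01,-0.05,0],[0.003,-0.01,-0.1,0],[0.003,-0.01,-0.12,0],[0.003,-0.01,-0.13,0],[0.003,-0.01,-0.14,0],[0.003,-0.01,-0.14,0]]
  ]
}}

```text
clock: 9.75
tool_pos: [0.6298, -0.1741, 0.0268]
orientation: [-0.093, 3.139, -0.0]
ft_force: [0.2, 0.3, -1.0]
finger_gap: 0.0098
finger_force: 58.7
```

Request:
{"api": "send_rows", "payload": {
  "deltas": [
    [[-0.002,0.002,-0.005,0],[-0.002,0.002,-0.007,0],[-0.002,0.002,-0.007,0]]
  ]
}}

```text
clock: 10.05
tool_pos: [0.6289, -0.1731, 0.024]
orientation: [-0.093, 3.139, -0.0]
ft_force: [-1.1, 0.4, 3.5]
finger_gap: 0.0095
finger_force: 59.4
```

Request:
{"api": "send_rows", "payload": {
  "deltas": [
    [[0,0,0,0],[0,0,0,0],[0,0,0,0],[0,0,0,0]]
  ],
  "fingers": 0.5
}}

```text
clock: 10.45
tool_pos: [0.6285, -0.1732, 0.0233]
orientation: [0.093, -3.14, 0.0]
ft_force: [0.8, 0.3, -0.0]
finger_gap: 0.0427
finger_force: 0.0
```

Request:
{"api": "send_rows", "payload": {
  "deltas": [
    [[0,0,0.1,0],[0,0,0.2,0],[0,0,0.3,0],[0,0,0.36,0],[0,0,0.36,0]]
  ]
}}

```text
clock: 10.95
tool_pos: [0.631, -0.174, 0.1719]
orientation: [-0.093, 3.133, -0.003]
ft_force: [0.3, 0.5, 0.1]
finger_gap: 0.0424
finger_force: 0.0
```

```bash
cat > chk.py <<'E'
from fit import *
import sys
s=sense();T=np.array(s['tool_pos']);xa=Rn.from_rotvec(s['orientation']).as_matrix()[:,0]
print(T.round(4),'xang',np.degrees(np.arctan2(xa[1],xa[0])).round(2),'j7',round(s['joint_pos'][6],2),s['clock'])
im,d,p,Rw,o=cam('wrist')
if len(sys.argv)>2: save(im,sys.argv[2])
c=np.array([.6307,-.070]);a=np.radians(3.3);E=np.array([[np.cos(a),np.sin(a)],[-np.sin(a),np.cos(a)]])
for r in masks_of('wrist',sys.argv[1])[:4]:
    g=inst(r['mask'],p,Rw,o,.016); X=cloud(d,p,Rw,o)[r['mask']&(d>0)]
    print(round(r['confidence'],2),'rack xy',(E@(g[0]-c)).round(4),'ang',round(g[1]-3.3,1),'len',*g[2:],'z pct',np.percentile(X[:,2],[5,50,80,95]).round(4))
E
python3 chk.py clamp_long_a w4.png
```

```text
[ 0.631  -0.174   0.1719] xang -176.61 j7 1.88 10.95
0.83 rack xy [-0.0005 -0.1025] ang 0.3 len 0.1777 0.0613 1444 z pct [0.0158 0.0176 0.0188 0.02  ]Traceback (most recent call last):
  File "chk.py", line 9, in <module>
    g=inst(r['mask'],p,Rw,o,.016); X=cloud(d,p,Rw,o)[r['mask']&(d>0)]
  File "fit.py", line 12, in inst
    if np.ptp(w[t>mid+.02])>np.ptp(w[t<mid-.02]): a=-a;t=-t;w=-w
       ~~~~~~^^^^^^^^^^^^^^
    return _methods._ptp(a, axis=axis, out=out, **kwargs)
           ~~~~~~~~~~~~~^^^^^^^^^^^^^^^^^^^^^^^^^^^^^^^^^
    umr_maximum(a, axis, None, out, keepdims),
    ~~~~~~~~~~~^^^^^^^^^^^^^^^^^^^^^^^^^^^^^^
ValueError: zero-size array to reduction operation maximum which has no identity
```

View pics/w4.png

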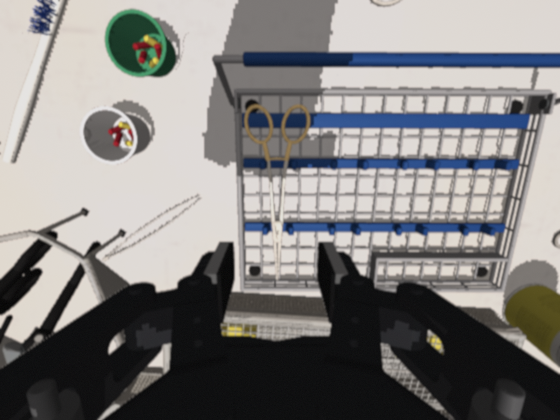

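Request:
{"api": "send_rows", "payload": {
  "deltas": [
    [[0,0,0.12,0],[0,0.12,0.25,0.02],[0.04,0.97,0.25,0.2414],[0.04,0.97,0.25,0.2414],[0.04,0.97,0.25,0.2414],[0.04,0.97,0.25,0.2414],[0.04,0.97,0.25,0.2414],[0.04,0.97,0.25,0.2414],[0.04,0.97,0.25,0.2414],[0.04,0.97,0.25,0.2414]]
  ],
  "fingers": 0.4
}}

```text
clock: 12.05
tool_pos: [0.6416, 0.2248, 0.2651]
orientation: [2.027, -2.4, -0.01]
ft_force: [0.1, 1.2, -0.5]
finger_gap: 0.0515
finger_force: 0.0
```

Request:
{"api": "send_rows", "payload": {
  "deltas": [
    [[0,0,0,0.03]]
  ]
}}

```text
clock: 12.15
tool_pos: [0.6429, 0.2184, 0.2648]
orientation: [2.193, -2.246, -0.005]
ft_force: [0.2, -1.4, 0.1]
finger_gap: 0.0513
finger_force: 0.0
```

```bash
python3 look.py clamp_long_a
```

```text
[0.6429 0.2184 0.2648] j7 2.608793770682446 gap 0.051294264601493014 12.15
xang -91.37586571239025
0.89 [0.647  0.2218] 90.6 0.1764 0.0607 925
```

Request:
{"api": "send_rows", "payload": {
  "deltas": [
    [[0.01,-0.0075,-0.12,0.0055],[0.01,-0.0075,-0.24,0.0055],[0.01,-0.0075,-0.36,0.0055],[0.01,-0.0075,-0.48,0.0055],[0.01,-0.0075,-0.55,0.0055],[0.01,-0.0075,-0.59,0.0055],[0.01,-0.0075,-0.59,0.0055],[0.01,-0.0075,-0.59,0.0055]]
  ]
}}

```text
clock: 13.05
tool_pos: [0.6493, 0.2119, 0.0323]
orientation: [-2.217, 2.224, -0.001]
ft_force: [0.2, -0.5, 0.6]
finger_gap: 0.0512
finger_force: 0.0
```

Request:
{"api": "send_rows", "payload": {
  "deltas": [
    [[-0.005,0.0075,-0.025,0.002],[-0.005,0.0075,-0.05,0.002],[-0.005,0.0075,-0.05,0.002]]
  ]
}}

```text
clock: 13.35
tool_pos: [0.6457, 0.2148, 0.0104]
orientation: [2.234, -2.207, -0.001]
ft_force: [-0.0, 0.4, -0.4]
finger_gap: 0.0513
finger_force: 0.0
```

Request:
{"api": "send_rows", "payload": {
  "deltas": [
    [[0,0,0,0],[0,0,0,0],[0,0,0,0],[0,0,0,0],[0,0,0,0],[0,0,0,0]]
  ],
  "fingers": 1
}}

```text
clock: 13.95
tool_pos: [0.6469, 0.2149, 0.0119]
orientation: [-2.233, 2.208, -0.001]
ft_force: [-0.4, -1.1, 4.8]
finger_gap: 0.0099
finger_force: 59.1
```

Request:
{"api": "send_rows", "payload": {
  "deltas": [
    [[0,0,0.12,0],[0,0,0.24,0],[0,0,0.36,0],[0,0,0.48,0],[0,0,0.6,0],[0,0,0.68,0],[-0.057,-0.798,0.68,-0.2426],[-0.057,-0.798,0.68,-0.2426],[-0.057,-0.798,0.68,-0.2426],[-0.057,-0.798,0.68,-0.2426]]
  ]
}}

```text
clock: 14.95
tool_pos: [0.6316, 0.0134, 0.283]
orientation: [1.473, -2.774, -0.0]
ft_force: [0.3, -0.6, -0.7]
finger_gap: 0.01
finger_force: 58.7
```

Request:
{"api": "send_rows", "payload": {
  "deltas": [
    [[-0.03,-0.4,0,-0.14],[-0.03,-0.4,0,-0.14],[-0.03,-0.4,-0.1,-0.14],[-0.03,-0.4,-0.2,-0.14],[-0.03,-0.4,-0.3,-0.14],[-0.03,-0.4,-0.3,-0.14],[-0.03,-0.4,-0.3,-0.14]]
  ]
}}

```text
clock: 15.65
tool_pos: [0.6191, -0.1444, 0.1612]
orientation: [0.159, -3.134, -0.001]
ft_force: [0.4, 1.2, -0.4]
finger_gap: 0.0102
finger_force: 58.8
```

Request:
{"api": "send_rows", "payload": {
  "deltas": [
    [[0.0125,0.1,-0.05,-0.007],[0.0125,0.1,-0.15,-0.007],[0.0125,0.1,-0.25,-0.007],[0.0125,0.1,-0.27,-0.007],[0.0125,0.1,-0.27,-0.007]]
  ]
}}

```text
clock: 16.15
tool_pos: [0.625, -0.1046, 0.0551]
orientation: [0.095, -3.139, -0.0]
ft_force: [0.1, 0.2, -0.2]
finger_gap: 0.0096
finger_force: 58.8
```

Request:
{"api": "send_rows", "payload": {
  "deltas": [
    [[0,0,-0.01,0],[0,0,-0.01,0]]
  ]
}}

```text
clock: 16.35
tool_pos: [0.6267, -0.1051, 0.0533]
orientation: [-0.092, 3.137, -0.001]
ft_force: [-1.0, 0.1, -0.8]
finger_gap: 0.0098
finger_force: 58.8
```

Request:
{"api": "send_rows", "payload": {
  "deltas": [
    [[-0.004,0.001,-0.03,0],[-0.004,0.001,-0.05,0],[-0.004,0.001,-0.065,0],[-0.004,0.001,-0.072,0],[-0.004,0.001,-0.072,0]]
  ]
}}

```text
clock: 16.85
tool_pos: [0.6233, -0.1042, 0.0237]
orientation: [0.092, -3.139, -0.001]
ft_force: [-5.9, 0.8, 14.2]
finger_gap: 0.0095
finger_force: 61.9
```

Request:
{"api": "send_rows", "payload": {
  "deltas": [
    [[0,0,0,0],[0,0,0,0],[0,0,0,0],[0,0,0,0]]
  ],
  "fingers": 0.5
}}

```text
clock: 17.25
tool_pos: [0.6236, -0.1042, 0.0222]
orientation: [0.092, -3.14, 0.0]
ft_force: [0.1, -0.4, -0.1]
finger_gap: 0.0428
finger_force: 0.0
```

Request:
{"api": "send_rows", "payload": {
  "deltas": [
    [[0,0,0.1,0],[0,0,0.2,0],[0,0,0.3,0],[0,0,0.4,0],[0,0,0.42,0],[0,0,0.42,0]]
  ]
}}

```text
clock: 17.85
tool_pos: [0.6247, -0.1044, 0.1923]
orientation: [-0.092, 3.137, -0.001]
ft_force: [0.3, 0.6, -0.8]
finger_gap: 0.043
finger_force: 0.0
```

```bash
sed -i 's/^    g=inst.*;/    if r["confidence"]<.4: continue\n&/' chk.py; python3 chk.py clamp_long_a
```

```text
[ 0.6247 -0.1044  0.1923] xang -176.64 j7 1.76 17.85
0.78 rack xy [-0.0027 -0.0333] ang 0.0 len 0.1779 0.0627 1589 z pct [0.0009 0.0173 0.0185 0.0197]
0.62 rack xy [-0.0515 -0.1147] ang 11.7 len 0.073 0.0232 304 z pct [0.0154 0.0177 0.019  0.0201]
0.52 rack xy [-0.0779  0.221 ] ang -89.7 len 0.0744 0.0451 2715 z pct [0.0082 0.047  0.0601 0.0658]
```

Request:
{"api": "send_rows", "payload": {
  "deltas": [
    [[-0.5,0.06,0.08,-0.254],[-0.5,0.06,0.08,-0.254],[-0.5,0.06,0.08,-0.254],[-0.5,0.06,0.08,-0.254],[-0.5,0.06,0.08,-0.254],[-0.5,0.06,0.08,-0.254],[-0.5,0.06,0.08,-0.254],[-0.5,0.06,0.08,-0.254],[-0.5,0.06,0.08,-0.254],[-0.5,0.06,0.08,-0.254]]
  ],
  "fingers": 0.4
}}

```text
clock: 18.95
tool_pos: [0.4225, -0.0801, 0.2208]
orientation: [-2.079, -2.352, 0.005]
ft_force: [0.0, -0.5, -0.4]
finger_gap: 0.0511
finger_force: 0.0
```

Request:
{"api": "send_rows", "payload": {
  "deltas": [
    [[0,0,0,-0.018]]
  ]
}}

```text
clock: 19.05
tool_pos: [0.4225, -0.0801, 0.2208]
orientation: [-2.208, -2.232, 0.005]
ft_force: [0.2, 0.5, 0.2]
finger_gap: 0.0513
finger_force: 0.0
```

```bash
python3 look.py clamp_short_a w5.png
```

```text
[ 0.4225 -0.0801  0.2208] j7 0.09214838391830096 gap 0.05127236542496049 19.05
xang 90.6161959180831
0.72 [ 0.4257 -0.0349] 89.6 0.1376 0.0596 1074
0.59 [ 0.4201 -0.2319] -94.3 0.1371 0.0618 902
```

View pics/w5.png

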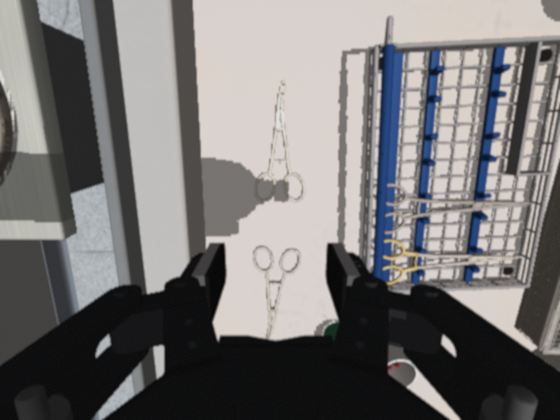

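Request:
{"api": "send_rows", "payload": {
  "deltas": [
    [[0.0075,0.12,-0.05,-0.001],[0.0075,0.137,-0.15,-0.001],[0.0075,0.137,-0.27,-0.001],[0.0075,0.137,-0.38,-0.001],[0.0075,0.137,-0.45,-0.001],[0.0075,0.137,-0.47,-0.001],[0.0075,0.137,-0.47,-0.001],[0.0075,0.137,-0.47,-0.001]]
  ]
}}

```text
clock: 19.95
tool_pos: [0.4272, -0.0256, 0.0353]
orientation: [2.209, 2.233, 0.001]
ft_force: [0.7, 0.1, 0.2]
finger_gap: 0.0512
finger_force: 0.0
```

Request:
{"api": "send_rows", "payload": {
  "deltas": [
    [[-0.002,0,-0.03,0],[-0.002,0,-0.057,0],[-0.002,0,-0.057,0]]
  ]
}}

```text
clock: 20.25
tool_pos: [0.4259, -0.0254, 0.0118]
orientation: [-2.21, -2.233, -0.0]
ft_force: [0.1, -0.3, -0.2]
finger_gap: 0.0514
finger_force: 0.0
```

Request:
{"api": "send_rows", "payload": {
  "deltas": [
    [[0,0,0,0],[0,0,0,0],[0,0,0,0],[0,0,0,0],[0,0,0,0],[0,0,0,0]]
  ],
  "fingers": 1
}}

```text
clock: 20.85
tool_pos: [0.4262, -0.0254, 0.0124]
orientation: [2.21, 2.232, 0.001]
ft_force: [-0.6, 0.6, 6.2]
finger_gap: 0.0097
finger_force: 58.7
```

Request:
{"api": "send_rows", "payload": {
  "deltas": [
    [[0,0,0.12,0],[0,0,0.24,0],[0,0,0.36,0],[0,0,0.45,-0.02],[0.469,0.141,0.45,-0.2425],[0.469,0.141,0.45,-0.2425],[0.469,0.141,0.45,-0.2425],[0.469,0.141,0.45,-0.2425],[0.469,0.141,0.45,-0.2425],[0.469,0.141,0.45,-0.2425]]
  ]
}}

```text
clock: 21.85
tool_pos: [0.6142, 0.0316, 0.1911]
orientation: [3.023, 0.853, -0.001]
ft_force: [-0.1, -0.4, -0.2]
finger_gap: 0.0091
finger_force: 58.7
```

Request:
{"api": "send_rows", "payload": {
  "deltas": [
    [[0,0,0,-0.09],[0,0,0,-0.09],[0,0,0,-0.09],[0,0,0,-0.09]]
  ]
}}

```text
clock: 22.25
tool_pos: [0.6132, 0.0311, 0.1918]
orientation: [-3.141, 0.025, 0.001]
ft_force: [-0.1, 0.2, -0.5]
finger_gap: 0.0095
finger_force: 58.7
```

Request:
{"api": "send_rows", "payload": {
  "deltas": [
    [[0.001,0,-0.1,0.0117],[0.001,0,-0.2,0.0117],[0.001,0,-0.3,0.0117],[0.001,0,-0.35,0.0117],[0.001,0,-0.35,0.0117],[0.001,0,-0.35,0.0117]]
  ]
}}

```text
clock: 22.85
tool_pos: [0.6141, 0.0308, 0.0523]
orientation: [3.14, 0.099, -0.0]
ft_force: [-0.1, -0.4, -0.5]
finger_gap: 0.0097
finger_force: 58.7
```

Request:
{"api": "send_rows", "payload": {
  "deltas": [
    [[0,0.001,-0.03,0],[0,0.001,-0.05,0],[0,0.001,-0.062,0],[0,0.001,-0.068,0],[0,0.001,-0.068,0]]
  ]
}}

```text
clock: 23.35
tool_pos: [0.6137, 0.0314, 0.0244]
orientation: [-3.14, -0.099, 0.001]
ft_force: [0.2, 0.1, -0.8]
finger_gap: 0.0094
finger_force: 58.9
```

Request:
{"api": "send_rows", "payload": {
  "deltas": [
    [[0,0,0,0],[0,0,0,0],[0,0,0,0],[0,0,0,0]]
  ],
  "fingers": 0.5
}}

```text
clock: 23.75
tool_pos: [0.614, 0.0314, 0.0248]
orientation: [-3.14, -0.099, -0.0]
ft_force: [-0.3, -0.0, 0.5]
finger_gap: 0.0427
finger_force: 0.0
```

Request:
{"api": "send_rows", "payload": {
  "deltas": [
    [[0,0,0.1,0],[0,0,0.2,0],[0,0,0.3,0],[0,0,0.4,0],[-0.12,0,0.47,0],[-0.12,0,0.47,0],[-0.12,0,0.47,0]]
  ]
}}

```text
clock: 24.45
tool_pos: [0.5654, 0.0316, 0.2135]
orientation: [-3.138, -0.099, -0.002]
ft_force: [0.7, 0.5, -0.6]
finger_gap: 0.0424
finger_force: 0.0
```

```bash
python3 chk.py clamp_short_a w6.png
```

```text
[0.5654 0.0316 0.2135] xang 3.63 j7 -1.42 24.45
0.71 rack xy [-0.0208  0.1016] ang -0.3 len 0.1397 0.0625 1372 z pct [0.0007 0.0168 0.0178 0.0187]
0.66 rack xy [-0.2032 -0.1459] ang -109.5 len 0.1449 0.0192 634 z pct [0.0012 0.0056 0.0069 0.0079]
```

View pics/w6.png

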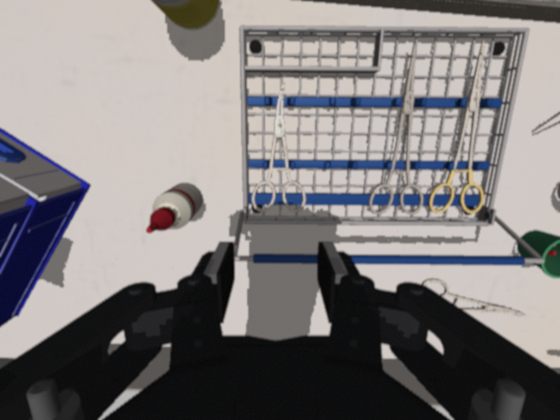

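Request:
{"api": "send_rows", "payload": {
  "deltas": [
    [[-0.363,-0.616,0.02,0.228],[-0.363,-0.616,0.02,0.228],[-0.363,-0.616,0.02,0.228],[-0.363,-0.616,0.02,0.228],[-0.363,-0.616,0.02,0.228],[-0.363,-0.616,0.02,0.228],[-0.363,-0.616,0.02,0.228],[-0.363,-0.616,0.02,0.228],[-0.363,-0.616,0.02,0.228],[-0.363,-0.616,0.02,0.228]]
  ],
  "fingers": 0.4
}}

```text
clock: 25.55
tool_pos: [0.421, -0.2154, 0.2196]
orientation: [-2.297, -2.142, 0.003]
ft_force: [-0.0, 0.4, 0.0]
finger_gap: 0.0514
finger_force: 0.0
```

Request:
{"api": "send_rows", "payload": {
  "deltas": [
    [[0,0,0,0]]
  ]
}}

```text
clock: 25.65
tool_pos: [0.4209, -0.2154, 0.2197]
orientation: [-2.302, -2.136, 0.002]
ft_force: [0.3, -0.5, -0.6]
finger_gap: 0.0512
finger_force: 0.0
```

```bash
python3 look.py clamp_short_a
```

```text
[ 0.4209 -0.2154  0.2197] j7 0.38375976606427886 gap 0.05123088719749291 25.65
xang 85.72378510531757
0.72 [ 0.4172 -0.2334] -91.2 0.1369 0.0419 542
```

```bash
python3 - <<'E'
from fit import *
im,d,p,Rw,o=cam('wrist')
print([(round(r['confidence'],2),(Rw@np.array(r['centre'])+o).round(4)) for r in place_of('wrist','clamp_short_b')[:3]],[(round(r['confidence'],2),(Rw@np.array(r['centre'])+o).round(4)) for r in place_of('wrist','clamp_short_b_tip')[:3]])
# rectify table plane z=4mm, 0.4 mm/px
xs=np.arange(.37,.48,.0004);ys=np.arange(-.14,-.33,-.0004)
gx,gy=np.meshgrid(xs,ys);P=np.stack([gx,gy,np.full_like(gx,.004)],-1)-o;C=P@Rw
u=(C[...,0]/C[...,2]*p['fx']+p['cx']).astype(np.float32);v=(C[...,1]/C[...,2]*p['fy']+p['cy']).astype(np.float32)
r=cv2.remap(im,u,v,cv2.INTER_LINEAR)
for y in np.arange(-.15,-.32,-.01): 
    i=int(round((-.14-y)/.0004));cv2.putText(r,'%d'%round(-y*1000),(0,i+3),0,.3,(255,0,0),1)
    cv2.line(r,(22,i),(30,i),(255,0,0),1)
for x in np.arange(.38,.48,.02): cv2.line(r,(int(round((x-.37)/.0004)),0),(int(round((x-.37)/.0004)),8),(255,0,0),1)
save(r,'w7.png');print(r.shape)
E
```

```text
[(0.6, array([ 0.4216, -0.2359,  0.0014]))] [(0.67, array([ 0.4157, -0.3076,  0.0048]))]
(475, 275, 3)
```

View pics/w7.png

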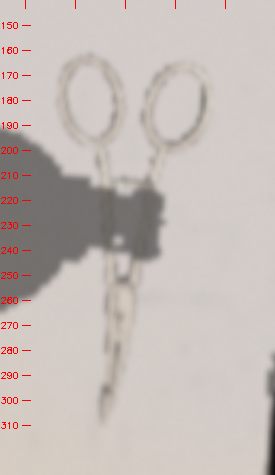

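Request:
{"api": "send_rows", "payload": {
  "deltas": [
    [[-0.002,-0.073,-0.1,0],[-0.002,-0.073,-0.22,0],[-0.002,-0.073,-0.34,0],[-0.002,-0.073,-0.44,0],[-0.002,-0.073,-0.47,0],[-0.002,-0.073,-0.47,0],[-0.002,-0.073,-0.47,0]]
  ]
}}

```text
clock: 26.6
tool_pos: [0.4209, -0.2449, 0.0339]
orientation: [2.302, 2.135, 0.001]
ft_force: [0.1, -0.0, 0.3]
finger_gap: 0.0508
finger_force: 0.0
```

Request:
{"api": "send_rows", "payload": {
  "deltas": [
    [[0,0.001,-0.03,0],[0,0.001,-0.053,0],[0,0.001,-0.053,0]]
  ]
}}

```text
clock: 26.9
tool_pos: [0.4197, -0.2435, 0.0109]
orientation: [-2.302, -2.136, 0.0]
ft_force: [0.2, 0.1, 0.4]
finger_gap: 0.0512
finger_force: 0.0
```

Request:
{"api": "send_rows", "payload": {
  "deltas": [
    [[0,0,0,0],[0,0,0,0],[0,0,0,0],[0,0,0,0],[0,0,0,0],[0,0,0,0]]
  ],
  "fingers": 1
}}

```text
clock: 27.5
tool_pos: [0.4201, -0.244, 0.0118]
orientation: [2.303, 2.136, 0.0]
ft_force: [-0.7, 0.7, 5.8]
finger_gap: 0.0103
finger_force: 58.9
```

Request:
{"api": "send_rows", "payload": {
  "deltas": [
    [[0,0,0.12,0],[0,0,0.24,0],[0,0,0.36,0],[0,0,0.45,0.02],[0.493,0.518,0.45,0.271],[0.493,0.518,0.45,0.271],[0.493,0.518,0.45,0.271],[0.493,0.518,0.45,0.271],[0.493,0.518,0.45,0.271],[0.493,0.518,0.45,0.271]]
  ]
}}

```text
clock: 28.5
tool_pos: [0.6188, -0.0329, 0.191]
orientation: [-0.945, -2.996, -0.002]
ft_force: [0.2, 0.1, -0.3]
finger_gap: 0.01
finger_force: 58.6
```

Request:
{"api": "send_rows", "payload": {
  "deltas": [
    [[0,0,0,0.11],[0,0,0,0.11],[0,0,0,0.11],[0,0,0,0.11],[0,0,0,0.11]]
  ]
}}

```text
clock: 29.0
tool_pos: [0.6167, -0.0367, 0.1909]
orientation: [0.12, -3.139, 0.0]
ft_force: [-0.5, 0.1, -0.2]
finger_gap: 0.01
finger_force: 58.7
```

Request:
{"api": "send_rows", "payload": {
  "deltas": [
    [[0.001,0,-0.1,-0.003],[0.001,0,-0.2,-0.003],[0.001,0,-0.3,-0.003],[0.001,0,-0.35,-0.003],[0.001,0,-0.35,-0.003],[0.001,0,-0.35,-0.003]]
  ]
}}

```text
clock: 29.6
tool_pos: [0.6176, -0.0367, 0.0516]
orientation: [0.082, -3.14, 0.0]
ft_force: [-0.0, 0.4, -0.1]
finger_gap: 0.0098
finger_force: 58.7
```

Request:
{"api": "send_rows", "payload": {
  "deltas": [
    [[0,0,-0.03,0],[0,0,-0.05,0],[0,0,-0.062,0],[0,0,-0.068,0],[0,0,-0.068,0]]
  ]
}}

```text
clock: 30.1
tool_pos: [0.6173, -0.0367, 0.0239]
orientation: [0.082, -3.14, 0.0]
ft_force: [-0.7, 0.7, -0.7]
finger_gap: 0.0099
finger_force: 58.8
```

Request:
{"api": "send_rows", "payload": {
  "deltas": [
    [[0,0,0,0],[0,0,0,0],[0,0,0,0],[0,0,0,0]]
  ],
  "fingers": 0.5
}}

```text
clock: 30.5
tool_pos: [0.6177, -0.0366, 0.0244]
orientation: [-0.082, 3.14, -0.0]
ft_force: [-1.0, -1.0, -0.1]
finger_gap: 0.0424
finger_force: 0.0
```

Request:
{"api": "send_rows", "payload": {
  "deltas": [
    [[0,0,0.1,0],[0,0,0.2,0],[0,0,0.3,0],[0,0,0.4,0],[0,0,0.42,0],[0,0,0.42,0]]
  ]
}}

```text
clock: 31.1
tool_pos: [0.6186, -0.0367, 0.1942]
orientation: [-0.082, 3.137, 0.0]
ft_force: [-1.0, 0.7, -0.9]
finger_gap: 0.0422
finger_force: 0.0
```

```bash
python3 chk.py clamp_short_a; python3 - <<'E'
from h import *
for c in ['scene','wrist']:
    im,d,p,Rw,o=cam(c);X=cloud(d,p,Rw,o);hsv=cv2.cvtColor(im,cv2.COLOR_RGB2HSV)
    b=(hsv[...,0]>95)&(hsv[...,0]<125)&(hsv[...,1]>130)&(X[...,2]>.05)&(X[...,2]<.13)&(X[...,0]>.47)&(X[...,0]<.56)&(X[...,1]>-.23)&(X[...,1]<.09)
    P=X[b];print(c,b.sum())
    for lo in np.arange(-.22,.09,.04):
        m=(P[:,1]>lo)&(P[:,1]<lo+.04)
        if m.sum()>5: print(round(lo+.02,2),np.median(P[m],0).round(4),P[m].max(0).round(3))
E
```

```text
[ 0.6186 -0.0367  0.1942] xang -177.02 j7 1.63 31.1
0.83 rack xy [-0.0193  0.1017] ang -1.0 len 0.1397 0.0619 1311 z pct [0.0141 0.0169 0.0179 0.0187]
0.66 rack xy [-0.0187  0.0336] ang -0.2 len 0.145 0.0621 1430 z pct [0.0083 0.0168 0.0178 0.0187]
0.66 rack xy [-0.0662 -0.0051] ang -106.6 len 0.3872 0.2262 26301 z pct [0.0041 0.0132 0.0691 0.0972]
scene 211
-0.2 [ 0.5213 -0.1899  0.0932] [ 0.528 -0.18   0.095]
-0.16 [ 0.5206 -0.1594  0.0935] [ 0.525 -0.14   0.096]
-0.12 [ 0.5178 -0.119   0.0939] [ 0.522 -0.1    0.096]
-0.08 [ 0.5154 -0.0815  0.0938] [ 0.52  -0.06   0.097]
-0.04 [ 0.5132 -0.0411  0.0943] [ 0.516 -0.022  0.096]
0.0 [ 0.5112 -0.0018  0.0941] [0.515 0.019 0.096]
0.04 [0.5087 0.0348 0.094 ] [0.513 0.047 0.098]
wrist 3526
-0.2 [ 0.5246 -0.1897  0.0969] [ 0.528 -0.18   0.099]
-0.16 [ 0.523  -0.1595  0.0969] [ 0.527 -0.14   0.099]
-0.12 [ 0.5207 -0.1199  0.0969] [ 0.525 -0.1    0.1  ]
-0.08 [ 0.5183 -0.0797  0.0969] [ 0.522 -0.06   0.1  ]
-0.04 [ 0.516  -0.0402  0.0969] [ 0.52 -0.02  0.1 ]
0.0 [ 0.5139 -0.      0.097 ] [0.518 0.02  0.1  ]
0.04 [0.5121 0.0343 0.0969] [0.516 0.049 0.099]
```

Request:
{"api": "send_rows", "payload": {
  "deltas": [
    [[-0.3465,-0.1025,0.03,0],[-0.3465,-0.1025,0.03,0],[-0.3465,-0.1025,0.03,0],[-0.3465,-0.1025,0.03,0],[-0.3465,-0.1025,-0.09,0],[-0.3465,-0.1025,-0.2,0],[-0.3465,-0.1025,-0.27,0],[-0.3465,-0.1025,-0.27,0],[-0.3465,-0.1025,-0.27,0]]
  ],
  "fingers": 1
}}

```text
clock: 32.2
tool_pos: [0.4788, -0.0776, 0.0838]
orientation: [0.082, -3.139, 0.0]
ft_force: [0.3, -0.2, 0.0]
finger_gap: 0.0002
finger_force: 0.0
```

Request:
{"api": "send_rows", "payload": {
  "deltas": [
    [[0.03,0,0,0],[0.055,0,0,0],[0.08,0.001,0,0],[0.105,0.002,0,0],[0.13,0.003,0,0],[0.15,0.005,0,0],[0.17,0.006,0,0],[0.185,0.007,0,0]]
  ]
}}

```text
clock: 33.0
tool_pos: [0.5534, -0.0748, 0.084]
orientation: [0.082, -3.14, 0.0]
ft_force: [0.3, 0.1, -1.2]
finger_gap: 0.0001
finger_force: 0.5
```

```bash
cat > bar.py <<'E'
from h import *
print(sense()['tool_pos'],sense()['ft_force'])
for c in ['scene','side','wrist']:
    im,d,p,Rw,o=cam(c);X=cloud(d,p,Rw,o)
    c0=np.array([.6307,-.07]);a=np.radians(3.3);E=np.array([[np.cos(a),np.sin(a)],[-np.sin(a),np.cos(a)]])
    q=(X[...,:2]-c0)@E.T;hsv=cv2.cvtColor(im,cv2.COLOR_RGB2HSV)
    b=(hsv[...,0]>95)&(hsv[...,0]<125)&(hsv[...,1]>130)&(X[...,2]>.02)&(X[...,2]<.12)&(abs(q[...,1])<.12)&(q[...,0]>-.13)&(q[...,0]<.02)
    if c!='x': 
        z=X[b][:,2];qq=q[b];k=z>np.percentile(z,98)-.006 if len(z) else []
        if len(z): print(c,b.sum(),'bar x',np.median(qq[k][:,0]).round(4),'top z',np.percentile(z,97).round(4),'yr',qq[k][:,1].min().round(3),qq[k][:,1].max().round(3))
E
python3 bar.py
```

```text
[ 0.55339852 -0.0747537   0.08396619] [ 0.25791922  0.09403034 -1.23762602]
scene 76 bar x -0.0889 top z 0.1123 yr -0.015 0.007
side 50 bar x -0.0618 top z 0.0954 yr -0.116 0.028
wrist 4507 bar x -0.0636 top z 0.0955 yr -0.12 0.12
```

Request:
{"api": "send_rows", "payload": {
  "deltas": [
    [[0.015,0,-0.01,0],[0.03,0.001,-0.02,0],[0.045,0.002,-0.03,0],[0.058,0.003,-0.045,0],[0.065,0.003,-0.055,0],[0.065,0.003,-0.055,0]]
  ]
}}

```text
clock: 33.75
tool_pos: [0.5789, -0.0735, 0.0613]
orientation: [0.082, -3.14, -0.0]
ft_force: [-0.4, -1.0, -0.3]
finger_gap: -0.0002
finger_force: 0.0
```

```bash
python3 bar.py
```

```text
[ 0.57893134 -0.07346657  0.06131055] [-0.41248044 -1.00313082 -0.27428672]
scene 97 bar x -0.0636 top z 0.0998 yr -0.008 0.032
side 50 bar x -0.0371 top z 0.0769 yr -0.115 0.034
wrist 5116 bar x -0.0452 top z 0.0778 yr -0.045 0.045
```

Request:
{"api": "send_rows", "payload": {
  "deltas": [
    [[0,0,0.07,0],[0,0,0.13,0],[0.03,0.001,0.13,0],[0.05,0.002,0.13,0],[0.05,0.002,0.09,0],[0.052,0.002,0.06,0],[0.056,0.002,0.035,0],[0.062,0.003,0.01,0],[0.07,0.003,-0.01,0],[0.076,0.003,-0.025,0]]
  ]
}}

```text
clock: 34.9
tool_pos: [0.609, -0.0724, 0.051]
orientation: [0.082, -3.139, -0.0]
ft_force: [0.2, 1.2, 0.3]
finger_gap: 0.0001
finger_force: 0.1
```

Request:
{"api": "send_rows", "payload": {
  "deltas": [
    [[0.002,0,-0.01,0],[0.005,0,-0.02,0],[0.006,0,-0.03,0],[0.006,0,-0.037,0],[0.006,0,-0.037,0]]
  ]
}}

```text
clock: 35.4
tool_pos: [0.6114, -0.0724, 0.0371]
orientation: [0.082, -3.14, 0.0]
ft_force: [-0.1, 0.0, -2.0]
finger_gap: 0.0002
finger_force: 0.0
```

```bash
python3 bar.py
```

```text
[ 0.61143844 -0.07244407  0.03707094] [-0.12211561  0.00748069 -2.01884287]
scene 111 bar x -0.0191 top z 0.0275 yr -0.116 0.119
side 45 bar x -0.018 top z 0.03 yr -0.118 0.012
wrist 6959 bar x -0.0188 top z 0.03 yr -0.12 0.12
```

Request:
{"api": "send_rows", "payload": {
  "deltas": [
    [[0,0,-0.004,0],[0,0,-0.008,0],[0,0,-0.012,0],[0,0,-0.012,0],[0,0,-0.012,0]]
  ]
}}

```text
clock: 36.05
tool_pos: [0.6121, -0.0725, 0.0343]
orientation: [-0.081, 3.14, 0.0]
ft_force: [-4.7, 1.0, 14.5]
finger_gap: -0.0002
finger_force: 7.3
```

Request:
{"api": "send_rows", "payload": {
  "deltas": [
    [[0,0,-0.004,0],[0,0,-0.004,0],[0,0,-0.004,0]]
  ]
}}

```text
clock: 36.35
tool_pos: [0.6122, -0.0725, 0.034]
orientation: [-0.081, 3.139, 0.001]
ft_force: [-8.8, 1.8, 25.1]
finger_gap: -0.0001
finger_force: 13.2
```

Request:
{"api": "send_rows", "payload": {
  "deltas": [
    [[0,0,0.06,0],[0,0,0.18,0],[0,0,0.3,0],[0,0,0.42,0],[0,0,0.42,0],[0,0,0.42,0]]
  ]
}}

```text
clock: 36.95
tool_pos: [0.6123, -0.0725, 0.2003]
orientation: [-0.082, 3.138, -0.0]
ft_force: [-0.7, 0.4, -1.4]
finger_gap: 0.0
finger_force: 0.0
```

```bash
python3 bar.py; python3 chk.py clamp_short_a w8.png; python3 chk.py clamp_long_a
```

```text
[ 0.61231601 -0.07246442  0.20028502] [-0.71606842  0.39992294 -1.40717784]
scene 117 bar x -0.0189 top z 0.0263 yr -0.118 0.117
side 74 bar x -0.0179 top z 0.0279 yr -0.119 0.118
wrist 1539 bar x -0.0182 top z 0.0282 yr -0.12 0.12
[ 0.6105 -0.0723  0.1972] xang -177.0 j7 1.69 37.1
0.83 rack xy [-0.0556  0.0348] ang 0.0 len 0.0737 0.0618 930 z pct [0.0048 0.0169 0.0178 0.0187]
0.68 rack xy [-0.0577  0.0998] ang -8.6 len 0.0727 0.062 982 z pct [0.001  0.0167 0.0178 0.0185]
[ 0.6107 -0.0723  0.1972] xang -177.01 j7 1.69 37.2
0.92 rack xy [-0.0566 -0.0332] ang 0.9 len 0.0736 0.0616 923 z pct [0.0059 0.0174 0.0185 0.0196]
0.72 rack xy [-0.055  -0.1021] ang 0.2 len 0.071 0.0618 889 z pct [0.0154 0.0175 0.0186 0.0198]
0.43 rack xy [-0.0393 -0.0002] ang -87.2 len 0.2998 0.0701 2318 z pct [0.0237 0.0261 0.0271 0.0279]
```

View pics/w8.png

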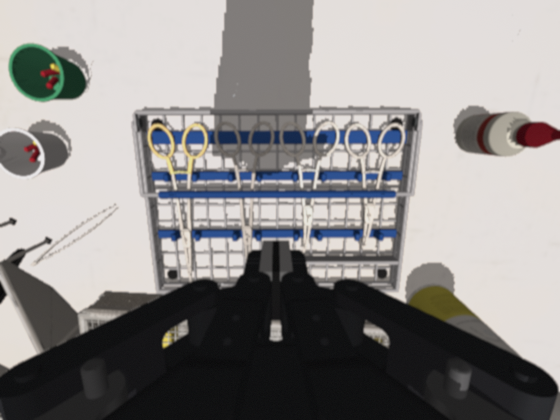

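```bash
python3 -c "
from rig import *
print(job_done())"
```

```text
the job is handed in; nothing more can be done
None
```

All four instruments are in their lanes with the rings towards the robot, the hold-down bar is pressed fully down, no bystander was touched as far as I could tell, and the job was handed in at about 37 s (no verdict was returned).

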